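# Open the snap-covered bone-screw case on the training bench

## Task

Press the yellow snap tab down until the blue cover of the bone-screw case pops free, then push the cover along its rails until the screw compartment is completely open and the cover lies flat on the rest beside it. Nothing needs grasping: do not lift or carry the cover, and leave the bottle, the tumbler and the steel elevator where they are.

Things in the scene. Friction and masses are not known exactly. Their poses are not given: they have to be found in the camera images.
- case: Grey and aluminium bone-screw case fixed on the bench, 292 mm long (x), 124 wide (y), 40 high. Origin on the bench; +x is the way the cover slides off, +z up. Side rails 30 mm high carry the cover; guide walls at |y| over 56.5 mm are 36.5 mm high. From x = -118 to 0 mm, lips 39.5 mm high reach in to |y| = 50.5 mm over the cover's edges. Rear blocks (x -144 to -118, |y| over 18 mm) are 36 mm high.
- compartment (a point): Centre of the screw compartment's floor, 9 mm above the bench. The compartment opens from case x = -84 to 0 mm, 84 mm wide, under the seated cover, and holds screws (part of the case).
- rest (a point): Centre of the empty cover rest, the aluminium deck level with the seat onto which the cover is pushed; case x = +72 mm, 29 mm above the bench. The rest runs from case x = 0 to an end stop at +144 mm, whose top is 37 mm high.
- tab (a joint): Travel of the yellow snap tab in m: 0 up (locking), 0.008 fully pressed. It moves straight down against a spring (1.2 N at first, 3.6 N at the bottom, plus up to 2 N of catch friction). The cover is let go at about 4 mm; spring pins then push it 6 mm forward over the tooth, so it cannot lock again when the tab is let go. The tab springs up again once the cover has passed.
- tooth (a point): Top of the tab's yellow tooth, 7.5 mm (x) by 14 mm (y), standing in the window near the cover's rear edge with its top 1 mm below the cover's plate top when up. It holds the cover's rear strap, so the cover cannot slide until the tab is pressed.
- tab_top (a point): Centre of the top of the tab's yellow press pad, 46 mm above the bench when up and 38 mm when fully pressed; at case x = -128 mm, y = 0. The pad is 24 mm (case x) by 26 mm (case y) and stands above everything close around it, even when pressed.
- cover: Loose blue cover, about 90 g, 115 mm long (x), 110 wide (y), plate 5 mm thick, with a raised panel 56 x 76 mm, 14 mm higher. Origin: centre of its underside, 30 mm above the bench; axes as the case's. Locked at case x = -50.5 mm, about -44 when popped free. Compartment completely open when the origin is beyond case x = +57.5 mm; against the end stop at +86.5 mm. Pushing takes 1 to 4 N.
- push_face (a point): Centre of the upright rear face of the cover's raised panel, the face to push in the +x direction: 76 mm wide, 35 to 49 mm above the bench; this point is 42 mm above the bench, 7.5 mm behind the cover's origin. Behind it lie 50 mm of flat plate (top 35 mm above the bench; a window 13 x 20 mm near its rear edge) where fingertips fit.
- bottle: Loose water bottle with blue cap, bystander, 60 mm across, 190 mm high; origin under its centre.
- tumbler: Loose glass tumbler, bystander, 68 mm across, 85 mm high; origin under its centre.
- elevator: Loose flat steel surgical elevator lying on the drape, bystander, 150 mm long along its x, 12 mm wide, 8 mm high; origin under it near the middle of its length.
There are look-alikes about, which are no part of the job. What is meant by the cover is not brown, orange or red, and is the larger of those in its own colour.

How it is judged:
By the outcome, as a careful person would: the job done as asked, in the order asked, and still so for the second after the job is handed in, with the robot touching nothing.
It also fails if it takes over 40 s, if anything falls off the work surface, if the arm or the gripper's body presses on something with over 40 N, if the wrist force passes 120 N, or if a joint passes its speed limit or range.

## Robot

A 6-joint arm with a two-finger parallel gripper is mounted at the origin on the work surface. World frame = base frame: x ahead of the robot, y to its left, z up, the work surface at z = 0. Lengths are in m, angles in rad, forces in N, time in s.
With the tool pointing down it reaches from about 0.35 to 0.775 m from the base axis. Payload 7.3 kg.
Tool frame: the origin (TCP) lies on the centre line of the jaws, within the pads' length; the fingertips stand 17 mm ahead of it and the grasp point (between the pads) lies 2 mm behind it (robot.tcp_to_tips is the distance from the TCP to the fingertips, in m); z points along the fingers, y is the line along which they close (so a half turn about z gives the same grasp; the last joint's range is limited). The gripper opens to 92 mm and grips with 3 to 60 N. Pads are 19 mm wide; open, the fingers measure 130 mm over their backs; the gripper's body (75 mm by 190 mm) begins 47 mm behind the grasp point.
Start: joints at [1.008, 0.342, 1.524, -0, 1.275, -0.146], TCP at [0.213, 0.48, 0.244] pointing down, gripper open.
Joint ranges: [-2.53, 2.53], [-0.77, 2.02], [0.04, 2.7], [-1, 4.14], [0.28, 2.66], [-3.11, 3.11]. Speed limits (rad/s): [2.57, 2.57, 3.14, 3.14, 3.14, 3.14].

## Interface

Orientations are given as [roll, pitch, yaw] about the fixed x, y, z axes, in that order (R = Rz(yaw) Ry(pitch) Rx(roll)).
In Python, from cell import robot gives the robot as it stands. The module is installed in compiled form; this text tells all that it offers.
- The arm moves only by the tool carry_out, never from a script. Its argument "commands" is a list of rows, each a list of 3 entries, a list of its own where there are three numbers: the shift along the tool's x, y, z in m, then the turn about the tool's z in rad, then the opening, from 0 (shut) to 1 (fully open). In form: [[[dx, dy, dz], yaw, claw], ...]. A call has 1 to 20 rows; each row shifts and turns the commanded pose from where the row before left it, along the tool's axes as they then stand; what a row does not reach is not made up. A row lasts 1/8 s, in which the tool goes at most 62.5 mm and 10.7 degrees, less where a joint would pass 70% of its speed; a pose out of reach is approached as far as the arm can. A call is refused whole if a number of a shift passes 0.0625 or a number of a turn 0.188, either way. A call with a gripper value outside its range is refused whole. The fingers move at their own pace and stop on an object; "newtons" is the grip in N (left out, the last holds). Time passes only in rows, so rows that do not move let the fingers close. It gives the time, the measured TCP pose, the force, the opening and the grip force at its end, in the units of the state.
- robot.observe(): the state, without advancing time (a new reading comes with each control period).
- robot.read_camera(name): name is "side" or "top" or "wrist"; returns a dict with "pixels" (400x640x3 uint8, red, green, blue), "fx", "fy", "cx", "cy" (pixels), "view" (4x4, takes a point from world to camera coordinates); the wrist camera has in their place "T_tool_cam" (4x4, takes a point from camera to tool coordinates, whose origin is the TCP and whose axes are the flange's). Camera axes: x right, y up, looking along -z (the intrinsics and any distortion apply to the point x, -y, -z); pixel columns grow to the right and rows downward; lengths in m; the calibration is good to about 2 mm. A picture is of the moment at which its call begins: read the wrist's pose just before it. There is no depth.
- robot.hand_in(): hands the job in; it is judged then, once.
Trained networks look in a picture, given as the dict that the camera call returned (one of the last four; its "shot" number tells which), for a name from the list of things; names that differ only in an ending like _2 or _b are one class to them, and where a whole thing is asked for, a point or a joint stands for the part that bears it (a point fixed in the world has none). Each returns a list of dicts, best first, with "p" (0 to 1); they miss things now and then, are a little off and sometimes report something else, mostly with a low value. They report only what shows in the picture. A call takes as long as a camera call. They do not tell look-alikes from the thing itself.
- robot.find_in(picture, name): "at" ([column, row] in pixels, amid what is visible of it).
- robot.tip_of(picture, name): "at" ([column, row] in pixels: a listed point, or the origin of a listed thing).
The state is a dict: "time": time; "qpos": joint angles; "qvel": joint speeds; "joint_efforts": joint torques, N m; "tool_pos": TCP position; "tool_rot": TCP orientation; "contact_force": force on the tool from outside, world axes, zero at the start; "torque": the same for the moment, N m; "opening": finger opening in m; "grip_force": force on a finger pad.
Only numpy, scipy, OpenCV 4.12 (cv2) and the standard library are available. Lean on these libraries where they do the work, as an engineer would, in place of code of your own. Each camera call takes 0.05 s, during which the arm holds its last target. There are 200 camera calls.

## Working session

There is one attempt and no reset: what is moved stays moved. The work goes in short steps, Python scripts to look and compute and a tool call to move; the robot and the scene stay as the last step left them, time stands still between calls to the robot, and variables do not carry over. Pictures are saved under pics/ and viewed, at most 10 in all, crops included, and the job is handed in when it is done.

Besides the shell and the picture viewer there is one more tool, called after "Request:" as name(argument=value, ...) on one line, values as JSON. carry_out: Moves the arm, as the interface text tells. Its arguments: {"type":"object","properties":{"commands":{"type":"array"},"newtons":{"type":"number"}},"required":["commands"]}

```bash
mkdir -p pics
cat > h.py <<'E'
import numpy as np, cv2
from cell import robot
def save(p,f): cv2.imwrite('pics/'+f,cv2.cvtColor(p['pixels'],cv2.COLOR_RGB2BGR))
def ray(p,uv):
    V=np.array(p['view']);R=V[:3,:3];c=-R.T@V[:3,3]
    d=R.T@np.array([(uv[0]-p['cx'])/p['fx'],-(uv[1]-p['cy'])/p['fy'],-1]);return c,d
def atz(p,uv,z):
    c,d=ray(p,uv);return c+d*(z-c[2])/d[2]
E
python3 - <<'E'
from h import *
t=robot.read_camera('top');s=robot.read_camera('side')
print([k for k in t])
save(t,'t.png');save(s,'s.png')
Z=dict(tab_top=.046,tooth=.034,push_face=.042,cover=.03,compartment=.009,rest=.029,case=0,bottle=0,tumbler=0,elevator=0)
for n,p in(('top',t),('side',s)):
  for k,z in Z.items():
    print(n,k,[(np.round(r['at']).tolist(),round(r['p'],2),atz(p,r['at'],z)[:2].round(3).tolist()) for r in robot.tip_of(p,k)[:3]])
print(robot.observe()['tool_rot'],robot.observe()['time'])
E
```

```text
['pixels', 'fx', 'fy', 'cx', 'cy', 'view', 'shot']
top tab_top [([345.0, 218.0], 0.43, [0.495, -0.071])]
top tooth []
top push_face [([318.0, 202.0], 0.82, [0.533, -0.009]), ([375.0, 95.0], 0.82, [0.79, -0.146]), ([453.0, 245.0], 0.77, [0.434, -0.318])]
top cover [([390.0, 289.0], 0.94, [0.334, -0.176]), ([446.0, 249.0], 0.91, [0.424, -0.305]), ([375.0, 92.0], 0.79, [0.8, -0.146])]
top compartment [([268.0, 182.0], 0.72, [0.586, 0.113])]
top rest [([318.0, 204.0], 0.61, [0.531, -0.008])]
top case [([294.0, 194.0], 0.83, [0.557, 0.05]), ([315.0, 205.0], 0.48, [0.53, 0.0])]
top bottle [([366.0, 152.0], 0.8, [0.66, -0.126])]
top tumbler [([306.0, 139.0], 0.8, [0.694, 0.023])]
top elevator [([284.0, 245.0], 0.8, [0.435, 0.076]), ([346.0, 218.0], 0.28, [0.498, -0.076])]
side tab_top [([316.0, 232.0], 0.44, [0.498, -0.079])]
side tooth [([291.0, 191.0], 0.59, [0.578, 0.111]), ([310.0, 226.0], 0.54, [0.514, -0.037])]
side push_face [([168.0, 226.0], 0.89, [0.237, 0.198]), ([371.0, 311.0], 0.69, [0.416, -0.337]), ([307.0, 220.0], 0.66, [0.519, -0.022])]
side cover [([308.0, 218.0], 0.93, [0.536, -0.007]), ([171.0, 226.0], 0.88, [0.25, 0.206]), ([364.0, 307.0], 0.77, [0.421, -0.314])]
side compartment [([304.0, 222.0], 0.69, [0.533, 0.005])]
side rest [([293.0, 192.0], 0.82, [0.584, 0.108]), ([263.0, 228.0], 0.16, [0.421, 0.042])]
side case [([302.0, 216.0], 0.72, [0.552, 0.036])]
side bottle [([371.0, 224.0], 0.75, [0.672, -0.115])]
side tumbler [([344.0, 195.0], 0.76, [0.71, 0.028]), ([314.0, 229.0], 0.16, [0.54, -0.025])]
side elevator [([263.0, 230.0], 0.47, [0.435, 0.061])]
[3.14152129e+00 7.63921522e-06 2.72477606e+00] 1.1
```

View pics/t.png

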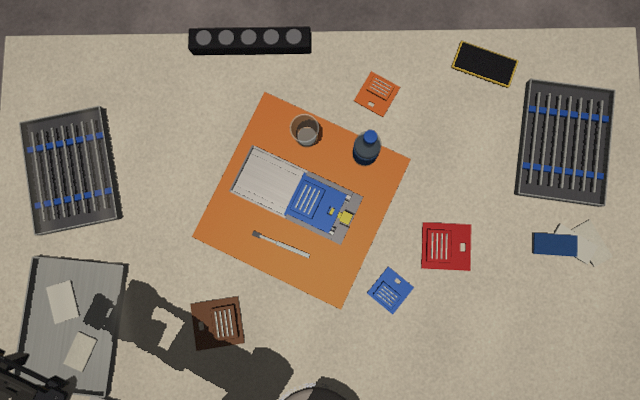

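View pics/s.png

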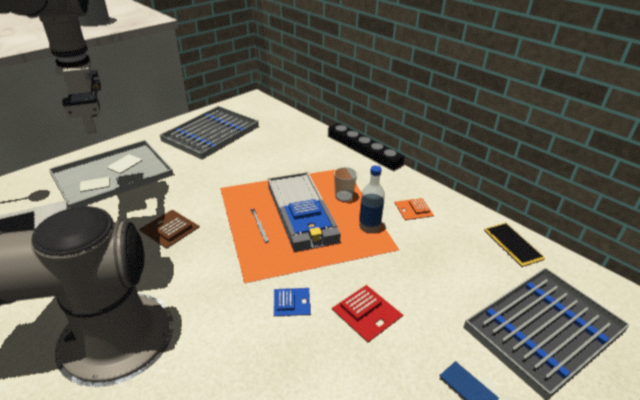

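The candidates for the cover are:
- Blue on the case, top (318,202).
- Loose blue, (390,289).
- Red, (446,246).
- Brown, (217,322).
- Orange, (377,93).

The blue one seated on the case, with the yellow tab at (346,217), fits: it is blue and larger than the loose blue one. I'll confirm it in a crop and get the case's axis.

Run:
```python
from h import *
t=robot.read_camera('top');s=robot.read_camera('side')
def blob(p,box,lo,hi):
    x0,y0,x1,y1=box
    h=cv2.cvtColor(p['pixels'],cv2.COLOR_RGB2HSV)[y0:y1,x0:x1]
    m=cv2.inRange(h,lo,hi);n,l,st,c=cv2.connectedComponentsWithStats(m)
    i=1+np.argmax(st[1:,4]);pts=np.argwhere(l==i)[:,::-1]+[x0,y0]
    return c[i]+[x0,y0],st[i,4],cv2.minAreaRect(pts.astype(np.float32))
for n,p,b in(('top',t,(335,200,370,235)),('side',s,(300,220,335,250))):
    c,a,r=blob(p,b,(22,120,120),(36,255,255));print(n,'pad',c,a,atz(p,c,.044).round(4))
for b in((280,165,350,240),(365,262,415,315)):
    c,a,r=blob(t,b,(100,120,80),(125,255,255))
    q=np.array([atz(t,k,.035)[:2] for k in cv2.boxPoints(r)]);e=np.diff(q,axis=0)
    print('blue',c,a,q.mean(0).round(4),np.linalg.norm(e,axis=1).round(3)[:2],np.degrees(np.arctan2(e[:,1],e[:,0])).round(1))
cr=cv2.resize(t['pixels'][125:315,220:430],None,fx=3,fy=3,interpolation=cv2.INTER_CUBIC)
save({'pixels':cr},'c.png')
```

```text
top pad [344.69767442 216.93023256] 129 [ 0.4992 -0.0713  0.044 ]
side pad [315.30985915 231.52112676] 71 [ 0.5009 -0.0727  0.044 ]
blue [316.30582804 203.87882285] 1733 [ 0.5314 -0.003 ] [0.106 0.114] [ -25.7 -116.4  153.8]
blue [390.19825708 289.23529412] 918 [ 0.3322 -0.1739] [0.077 0.074] [ -40.  -129.3  139.8]
```

View pics/c.png

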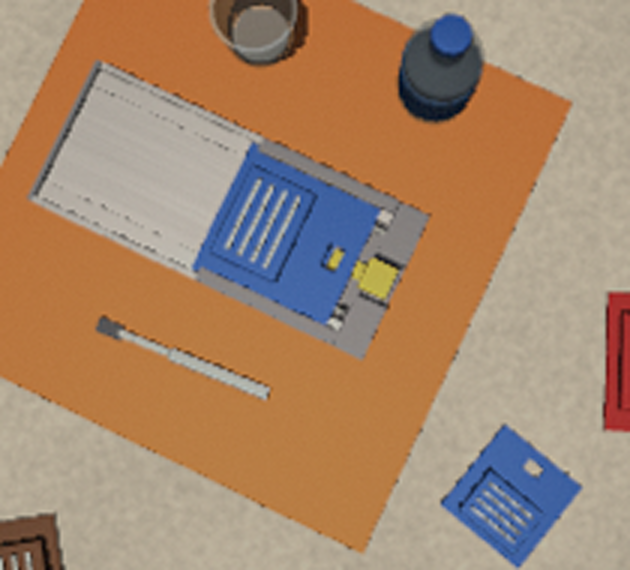

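The crop confirms it: the seated blue cover (about 106 x 114 mm) has its tooth at (335,257) and the yellow pad at (378,280). The loose blue one is only 77 x 74 mm. The case's x axis points at about 64° in world. I'll move above the pad with the fingers shut.

Request:
carry_out(commands=[[[-0.0345, -0.0279, 0], 0, 0], [[-0.0345, -0.0279, 0], 0, 0], [[-0.0345, -0.0279, 0], 0, 0], [[-0.0345, -0.0279, 0], 0, 0], [[-0.0345, -0.0279, 0], 0, 0], [[-0.0345, -0.0279, 0], 0, 0], [[-0.0345, -0.0279, 0], 0, 0], [[-0.0345, -0.0279, 0], 0, 0], [[-0.0345, -0.0279, 0], 0, 0], [[-0.0345, -0.0279, 0], 0, 0], [[-0.0345, -0.0279, 0], 0, 0], [[-0.0345, -0.0279, 0], 0, 0], [[-0.0345, -0.0279, 0], 0, 0], [[-0.0345, -0.0279, 0], 0, 0], [[0, 0, 0], 0.179, 0], [[0, 0, 0], 0.179, 0], [[0, 0, 0], 0.179, 0], [[0, 0, 0], 0.179, 0], [[0, 0, 0], 0.179, 0], [[0, 0, 0], 0.179, 0]], newtons=20)

```text
time: 3.7
tool_pos: [0.4961, -0.0726, 0.2437]
tool_rot: [3.141, -0.0, 1.645]
contact_force: [0.7, -0.5, -0.7]
opening: 0.0005
grip_force: 0.0
```

Request:
carry_out(commands=[[[0, 0, 0], 0.179, 0], [[0, 0, 0], 0.179, 0], [[0, 0, 0], 0.179, 0], [[0, 0, 0.03], 0, 0], [[0, 0, 0.03], 0, 0], [[0, 0, 0], 0, 0]])

```text
time: 4.45
tool_pos: [0.4948, -0.0723, 0.1821]
tool_rot: [-3.137, 0.001, 1.114]
contact_force: [0.3, -0.0, 0.2]
opening: 0.0003
grip_force: 0.0
```

```bash
cat >> h.py <<'E'
from scipy.spatial.transform import Rotation as Rn
def wrist():
    o=robot.observe();p=robot.read_camera('wrist')
    T=np.eye(4);T[:3,:3]=Rn.from_euler('xyz',o['tool_rot']).as_matrix();T[:3,3]=o['tool_pos']
    p['view']=np.linalg.inv(T@np.array(p['T_tool_cam']));return o,p
E
python3 - <<'E'
from h import *
o,p=wrist();save(p,'w.png')
print(o['tool_pos'],o['tool_rot'],o['opening'],o['time'],o['contact_force'])
print(p['T_tool_cam'])
for k,z in dict(tab_top=.046,tooth=.034,push_face=.042,cover=.03,compartment=.009,rest=.029,case=0).items():
    print(k,[(np.round(r['at']).tolist(),round(r['p'],2),atz(p,r['at'],z)[:2].round(4).tolist()) for r in robot.tip_of(p,k)[:2]])
E
```

```text
[ 0.49478845 -0.07226174  0.18207618] [-3.13701193e+00  6.69625181e-04  1.11375011e+00] 0.0002736566076885963 4.45 [ 0.28272138 -0.0488196   0.17045735]
[[ 9.47556628e-05  9.61471478e-01  2.74904690e-01  7.36284145e-02]
 [ 9.99999993e-01 -1.10695813e-04  4.24700081e-05  9.90961634e-04]
 [ 7.12644995e-05  2.74904684e-01 -9.61471481e-01 -1.40983564e-01]
 [ 0.00000000e+00  0.00000000e+00  0.00000000e+00  1.00000000e+00]]
tab_top [([320.0, 202.0], 0.76, [0.4987, -0.0766]), ([463.0, 162.0], 0.66, [0.6404, -0.1017])]
tooth [([319.0, 163.0], 0.77, [0.5141, -0.0419]), ([208.0, 95.0], 0.56, [0.447, 0.0631])]
push_face [([606.0, 128.0], 0.94, [0.7738, -0.132]), ([320.0, 126.0], 0.66, [0.5311, -0.0105])]
cover [([320.0, 118.0], 0.93, [0.5343, -0.0035]), ([606.0, 136.0], 0.69, [0.7827, -0.1446])]
compartment []
rest []
case []
```

View pics/w.png

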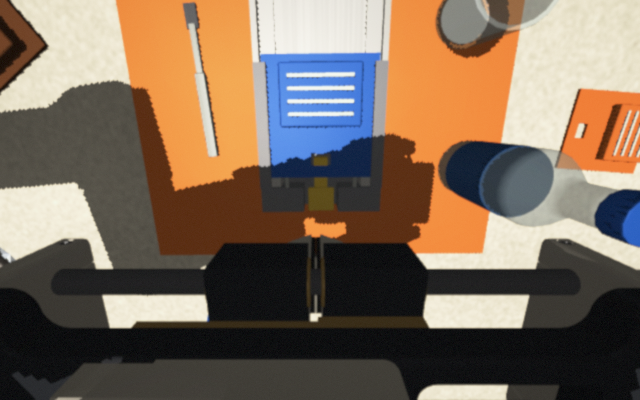

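The wrist view shows the pad (320,202), tooth (319,163) and cover (320,118) in a line, and the tool is aligned with the case. I'll shift slightly and press slowly.

Request:
carry_out(commands=[[[-0.002, 0.003, 0.028], 0, 0], [[0, 0, 0.028], 0, 0], [[0, 0, 0.028], 0, 0], [[0, 0, 0.028], 0, 0], [[0, 0, 0.002], 0, 0], [[0, 0, 0.002], 0, 0], [[0, 0, 0.002], 0, 0], [[0, 0, 0.002], 0, 0], [[0, 0, 0.002], 0, 0], [[0, 0, 0], 0, 0]])

```text
time: 6.1
tool_pos: [0.4982, -0.0758, 0.062]
tool_rot: [3.141, -0.0, 1.114]
contact_force: [0.4, 0.1, 2.2]
opening: 0.0001
grip_force: 0.9
```

Request:
carry_out(commands=[[[0, 0, 0.002], 0, 0], [[0, 0, 0.002], 0, 0], [[0, 0, 0], 0, 0], [[0, 0, 0], 0, 0]])

```text
time: 6.6
tool_pos: [0.4981, -0.0758, 0.0578]
tool_rot: [3.141, -0.0, 1.114]
contact_force: [1.1, -0.8, 3.7]
opening: 0.0007
grip_force: 1.3
```

Run:
```python
from h import *
o,p=wrist();save(p,'w2.png');t=robot.read_camera('top')
print(o['tool_pos'],o['tool_rot'],o['time'],o['contact_force'])
for q in(p,t):
 for k,z in dict(tab_top=.038,tooth=.034,push_face=.042,cover=.03).items():
    print(k,[(np.round(r['at']).tolist(),round(r['p'],2),atz(q,r['at'],z)[:2].round(4).tolist()) for r in robot.tip_of(q,k)[:2]])
```

```text
[ 0.49812921 -0.07581425  0.05780587] [ 3.14100898e+00 -1.59562525e-04  1.11382766e+00] 6.6 [ 1.05469902 -0.7535387   3.68663558]
tab_top [([313.0, 247.0], 0.81, [0.4982, -0.0746]), ([317.0, 113.0], 0.33, [0.535, -0.0053])]
tooth [([311.0, 186.0], 0.8, [0.5137, -0.0405]), ([314.0, 101.0], 0.7, [0.536, 0.0011])]
push_face [([314.0, 114.0], 0.65, [0.5332, -0.0053])]
cover [([314.0, 99.0], 0.64, [0.5369, 0.0021])]
tab_top []
tooth []
push_face [([391.0, 288.0], 0.97, [0.3359, -0.1752]), ([450.0, 246.0], 0.9, [0.4321, -0.3108])]
cover [([446.0, 251.0], 0.85, [0.4194, -0.3065]), ([215.0, 326.0], 0.83, [0.2509, 0.2294])]
```

View pics/w2.png

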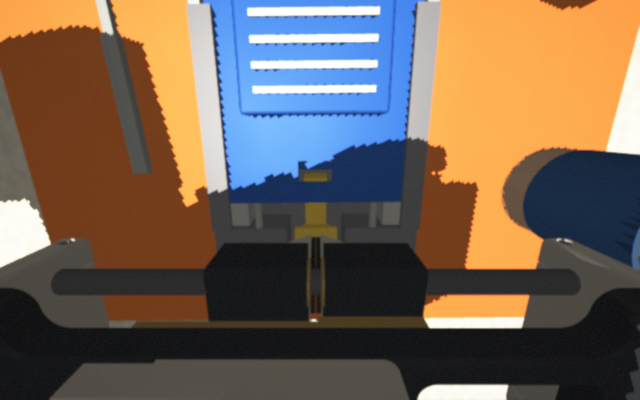

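The cover may have popped, with the press at about 5 mm. I'll press nearly to the bottom to be sure, then look again.

Request:
carry_out(commands=[[[0, 0, 0.001], 0, 0], [[0, 0, 0.0015], 0, 0], [[0, 0, 0], 0, 0], [[0, 0, 0], 0, 0], [[0, 0, 0], 0, 0]])

```text
time: 7.72
tool_pos: [0.498, -0.0758, 0.0553]
tool_rot: [3.141, -0.0, 1.114]
contact_force: [2.7, -1.4, 4.1]
opening: 0.0001
grip_force: 1.7
```

Request:
carry_out(commands=[[[0, 0, -0.01], 0, 0], [[0, 0, -0.01], 0, 0], [[0, 0, 0], 0, 0]])

```text
time: 8.1
tool_pos: [0.4979, -0.0757, 0.076]
tool_rot: [3.141, -0.0, 1.114]
contact_force: [0.4, -0.1, -0.1]
opening: 0.0004
grip_force: 0.0
```

Run:
```python
from h import *
o,p=wrist();save(p,'w3.png')
print(o['tool_pos'],o['tool_rot'],o['time'],o['contact_force'])
for q in(p,):
 for k,z in dict(tab_top=.046,tooth=.034,push_face=.042,cover=.03).items():
    print(k,[(np.round(r['at']).tolist(),round(r['p'],2),atz(q,r['at'],z)[:2].round(4).tolist()) for r in robot.tip_of(q,k)[:2]])
```

```text
[ 0.49787802 -0.07565285  0.07596717] [ 3.14097975e+00 -2.08496316e-04  1.11389847e+00] 8.1 [ 0.40534852 -0.08889116 -0.09561017]
tab_top [([313.0, 238.0], 0.83, [0.4984, -0.0734])]
tooth [([311.0, 180.0], 0.92, [0.5131, -0.0401]), ([317.0, 116.0], 0.21, [0.5342, -0.006])]
push_face [([317.0, 114.0], 0.79, [0.5346, -0.0051])]
cover [([314.0, 105.0], 0.61, [0.5353, 0.0007])]
```

View pics/w3.png

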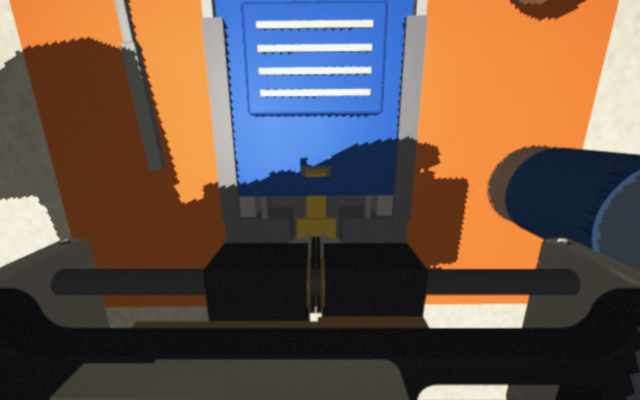

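The push face is now 77 mm ahead of the tab, against 70 mm locked and 76.5 mm popped. So the cover has popped free and the tab is up again. Next I'll go behind the raised panel and push.

Request:
carry_out(commands=[[[0.02, 0, 0], 0, 0], [[0.02, 0, 0], 0, 0], [[0.018, 0, 0], 0, 0], [[0, 0, 0], 0, 0], [[0, 0, 0.008], 0, 0], [[0, 0, 0.006], 0, 0], [[0, 0, 0.006], 0, 0], [[0, 0, 0], 0, 0]])

```text
time: 9.35
tool_pos: [0.523, -0.0239, 0.0546]
tool_rot: [-3.14, 0.0, 1.113]
contact_force: [-0.3, -0.2, 0.9]
opening: 0.0006
grip_force: 0.0
```

Run:
```python
from h import *
o,p=wrist();save(p,'w4.png')
print(o['tool_pos'],o['tool_rot'],o['time'],o['contact_force'])
for k,z in dict(push_face=.042,cover=.03,rest=.029).items():
    print(k,[(np.round(r['at']).tolist(),round(r['p'],2),atz(p,r['at'],z)[:2].round(4).tolist()) for r in robot.tip_of(p,k)[:2]])
```

```text
[ 0.52299815 -0.02388116  0.05455946] [-3.14032412e+00  2.75929443e-04  1.11333708e+00] 9.35 [-0.29544026 -0.2145219   0.86473677]
push_face [([315.0, 218.0], 0.77, [0.5334, -0.0041])]
cover [([314.0, 204.0], 0.76, [0.5349, 0.0006])]
rest []
```

View pics/w4.png

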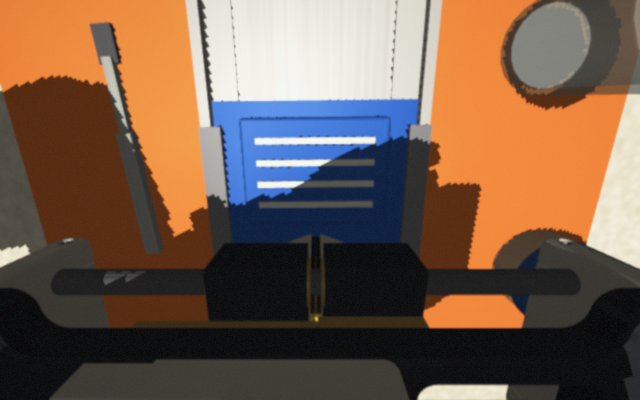

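The fingers are behind the panel with a gap of about 12 mm. Now pushing along +x.

Request:
carry_out(commands=[[[0.005, 0, -0.001], 0, 0], [[0.005, 0, 0], 0, 0], [[0.005, 0, 0], 0, 0], [[0.005, 0, 0], 0, 0], [[0.008, 0, 0], 0, 0], [[0.008, 0, 0], 0, 0], [[0.008, 0, 0], 0, 0], [[0.008, 0, 0], 0, 0], [[0.008, 0, 0], 0, 0]])

```text
time: 10.68
tool_pos: [0.5502, 0.0307, 0.0562]
tool_rot: [-3.142, -0.0, 1.114]
contact_force: [-0.5, -0.9, 0.4]
opening: 0.0005
grip_force: 0.5
```

Request:
carry_out(commands=[[[0.008, 0, 0], 0, 0], [[0.008, 0, 0], 0, 0], [[0.008, 0, 0], 0, 0], [[0.008, 0, 0], 0, 0], [[0.008, 0, 0], 0, 0], [[0.008, 0, 0], 0, 0], [[0.008, 0, 0], 0, 0], [[0.006, 0, 0], 0, 0], [[0.004, 0, 0], 0, 0], [[0, 0, 0], 0, 0]])

```text
time: 11.92
tool_pos: [0.5792, 0.0897, 0.0562]
tool_rot: [3.141, -0.0, 1.114]
contact_force: [0.1, -1.0, 0.3]
opening: 0.0005
grip_force: 0.0
```

Run:
```python
from h import *
o,p=wrist();save(p,'w5.png')
print(o['tool_pos'],o['tool_rot'],o['time'],o['contact_force'])
for k,z in dict(push_face=.042,cover=.03,rest=.029).items():
    print(k,[(np.round(r['at']).tolist(),round(r['p'],2),atz(p,r['at'],z)[:2].round(4).tolist()) for r in robot.tip_of(p,k)[:2]])
```

```text
[0.57916598 0.08966467 0.05619752] [ 3.14149785e+00 -2.56607542e-04  1.11405224e+00] 11.925 [ 0.10937245 -0.99146162  0.25652512]
push_face [([317.0, 234.0], 0.71, [0.5861, 0.0996])]
cover [([315.0, 218.0], 0.97, [0.5878, 0.1052])]
rest []
```

View pics/w5.png

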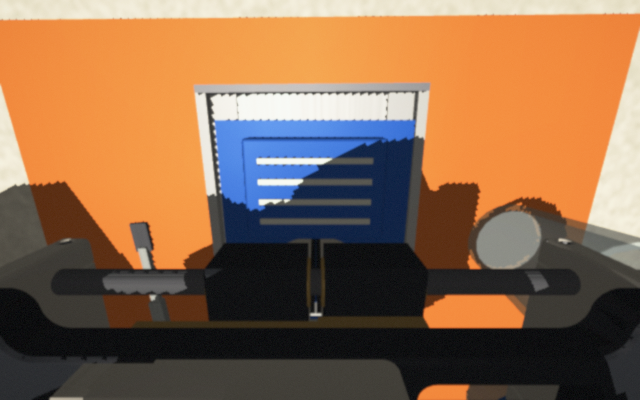

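The cover is sliding straight and about 18 mm remains to the end stop (front edge at row 121, stop at row 92). I'll push 10 mm more, back off and rise.

Request:
carry_out(commands=[[[0.005, 0, 0], 0, 0], [[0.005, 0, 0], 0, 0], [[0, 0, 0], 0, 0], [[-0.008, 0, 0], 0, 0], [[0, 0, -0.02], 0, 0], [[0, 0, -0.04], 0, 0], [[0, 0, -0.05], 0, 0], [[-0.02, 0, -0.05], 0, 0], [[0, 0, 0], 0, 0], [[0, 0, 0], 0, 0]])

```text
time: 13.38
tool_pos: [0.5706, 0.0728, 0.2158]
tool_rot: [-3.141, 0.0, 1.113]
contact_force: [0.1, -0.3, -0.7]
opening: 0.0003
grip_force: 0.0
```

Run:
```python
from h import *
o,p=wrist();save(p,'w6.png');t=robot.read_camera('side')
print(o['tool_pos'],o['time'],o['contact_force'])
for q in(p,t):
 for k,z in dict(tab_top=.046,push_face=.042,cover=.03,compartment=.009,bottle=0,tumbler=0,elevator=0).items():
    print(k,[(np.round(r['at']).tolist(),round(r['p'],2),atz(q,r['at'],z)[:2].round(4).tolist()) for r in robot.tip_of(q,k)[:2]])
```

```text
[0.57060589 0.0728486  0.21578538] 13.375 [ 0.10657276 -0.26888221 -0.69286793]
tab_top [([315.0, 314.0], 0.38, [0.5004, -0.0708]), ([314.0, 148.0], 0.16, [0.5915, 0.1169])]
push_face [([546.0, 256.0], 0.9, [0.787, -0.1229]), ([27.0, 182.0], 0.74, [0.2841, 0.226])]
cover [([543.0, 257.0], 0.87, [0.7905, -0.1329]), ([313.0, 149.0], 0.86, [0.5898, 0.1155])]
compartment [([314.0, 243.0], 0.73, [0.5356, 0.0032])]
bottle [([427.0, 278.0], 0.88, [0.6526, -0.1186])]
tumbler [([428.0, 174.0], 0.98, [0.7049, 0.0203]), ([316.0, 316.0], 0.62, [0.485, -0.1056])]
elevator [([431.0, 175.0], 0.28, [0.7082, 0.0181]), ([316.0, 156.0], 0.17, [0.5881, 0.1039])]
tab_top [([318.0, 232.0], 0.66, [0.5017, -0.0806])]
push_face [([410.0, 208.0], 0.88, [0.7616, -0.1717]), ([294.0, 187.0], 0.87, [0.5913, 0.1126])]
cover [([291.0, 300.0], 0.89, [0.3169, -0.193]), ([168.0, 227.0], 0.8, [0.2413, 0.2069])]
compartment [([306.0, 225.0], 0.57, [0.5281, -0.0064])]
bottle [([370.0, 226.0], 0.71, [0.6633, -0.12])]
tumbler [([344.0, 195.0], 0.67, [0.7106, 0.0271])]
elevator [([261.0, 230.0], 0.7, [0.4332, 0.0665])]
```

View pics/w6.png

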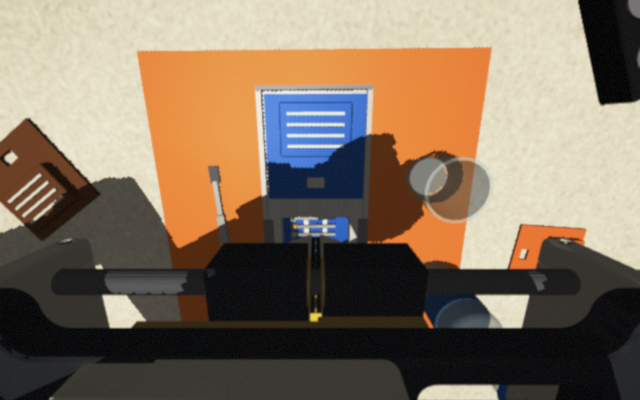

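The cover lies flat on the rest at about x = +83 mm, where fully open needs +57.5 mm. The compartment and its screws are exposed (320,228), the bystanders haven't moved, and the robot is clear.

```bash
python3 -c "
from cell import robot
print(robot.hand_in())"
```

```text
the job is handed in; nothing more can be done
None
```

The tab was pressed and the cover popped free. I pushed it along its rails onto the rest, so the screw compartment is fully open, and the job was handed in at about 13.5 s with the robot touching nothing.

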